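Make up two cutter sets on their storage spindles

TASK

Make up two tooling sets on the storage spindles: over the post with the blue base put the black spacer at the bottom, the silver cutter on it and the red ring on top; over the post with the yellow base put the green spacer and then the gold cutter on it. Lower each ring until it sits flat on what is below rather than dropping it, and leave the white sleeve, the wrench and the blue parts box where they are.

Things in the scene. Friction and masses are not known exactly. Their poses are not given: they have to be found in the camera images.
- blue_stand: Storage spindle, fixed to the bench: a blue round base disc, 90 mm across and 10 mm thick, with an upright bare steel post in its middle. Post 22 mm in diameter up to 62 mm above the bench, then tapering to 10 mm across at its top, 74 mm above the bench. Origin: centre of the base's underside, on the post's axis, at bench level; z up.
- yellow_stand: Storage spindle, fixed to the bench: a yellow round base disc, 90 mm across and 10 mm thick, with an upright bare steel post in its middle. Post 22 mm in diameter up to 62 mm above the bench, then tapering to 10 mm across at its top, 74 mm above the bench. Origin: centre of the base's underside, on the post's axis, at bench level; z up.
- black_spacer: Loose ring lying flat. Origin: centre of its underside, z up along its axis. Black spacer: outer diameter 56 mm, bore 34 mm, height 28 mm, about 0.34 kg.
- silver_cutter: Loose ring lying flat. Origin: centre of its underside, z up along its axis. Bright steel milling cutter with 12 dark tooth slots round its rim: outer diameter 66 mm, bore 34 mm, height 16 mm, about 0.3 kg. The rim can be gripped anywhere.
- red_ring: Loose ring lying flat. Origin: centre of its underside, z up along its axis. Red clamp ring: outer diameter 46 mm, bore 34 mm, height 14 mm, about 0.06 kg.
- green_spacer: Loose ring lying flat. Origin: centre of its underside, z up along its axis. Green spacer: outer diameter 56 mm, bore 34 mm, height 24 mm, about 0.28 kg.
- gold_cutter: Loose ring lying flat. Origin: centre of its underside, z up along its axis. Gold-coloured milling cutter with 8 dark tooth slots round its rim: outer diameter 62 mm, bore 34 mm, height 14 mm, about 0.22 kg. The rim can be gripped anywhere.
- white_sleeve: Bystander: loose white plastic sleeve standing upright, outer diameter 40 mm, bore 24 mm, height 40 mm. Origin: centre of its underside.
- wrench: Bystander: steel wrench, 180 mm long, lying along its own x at the right of the work. Origin: under the middle of its length.
- parts_box: Bystander: closed blue parts box with a white lid panel, 160 x 100 x 38 mm (its x, y, z), at the left of the work. Origin: centre of its underside.
Things that resemble listed ones, but are neither listed nor needed, are in the scene too. Of the things shaped like the silver_cutter, the steel one is meant.

How it is judged:
By the outcome, as a careful person would: the job done as asked, in the order asked, and still so for the second after the job is handed in, with the robot touching nothing.
It also fails if it takes over 118 s, if anything falls off the work surface, if the arm or the gripper's body presses on something with over 40 N, if the wrist force passes 120 N, or if a joint passes its speed limit or range.

ROBOT

A 6-joint arm with a two-finger parallel gripper is mounted at the origin on the work surface. World frame = base frame: x ahead of the robot, y to its left, z up, the work surface at z = 0. Lengths are in m, angles in rad, forces in N, time in s.
With the tool pointing down it reaches from about 0.275 to 1 m from the base axis. Payload 8.4 kg.
Tool frame: the origin (TCP) lies at the very end of the fingers, on their centre line; the grasp point (between the pads) lies 19 mm behind it; z points along the fingers, y is the direction in which the jaws open and shut (so a half turn about z gives the same grasp; the last joint's range is limited). The gripper opens to 85 mm and grips with 20 to 120 N. Pads are 22 mm wide; open, the fingers measure 114 mm over their backs; the gripper's body (76 mm by 85 mm) begins 54 mm behind the grasp point. The pads swing forward as they close: fully open they stand 13 mm farther back than shut.
Start: joints at [1.304, 0.353, 1.633, -0, 1.155, -0.002], TCP at [0.164, 0.603, 0.231] pointing down, gripper open.
Joint ranges: [-2.63, 2.63], [-0.92, 2.1], [0.06, 2.66], [-1.3, 4.44], [0, 2.69], [-3.02, 3.02]. Speed limits (rad/s): [2.22, 2.22, 2.79, 3.14, 3.14, 3.14].

INTERFACE

Orientations are given as a unit quaternion [w, x, y, z].
In Python, from bench import env gives the robot as it stands. The module is installed in compiled form; this text tells all that it offers.
- The arm moves only by the shell command python3 -m handwheel 'ROWS' [OPENING] [FORCE]. ROWS is JSON, a list of rows, each an object of numbers: "dx", "dy", "dz": the shift along the tool's x, y, z in mm; "turn": the turn about the tool's z in degrees. In form: [{"dx": .., "dy": .., "dz": .., "turn": ..}, ...]. A call has exactly 8 rows; each row is the pose to reach, as a shift and turn from the pose measured when the call began, along the tool's axes at that moment; what a row does not reach only later rows make up. A row lasts 1/8 s, in which the tool goes at most 62.5 mm and 10.7 degrees, less where a joint would pass 70% of its speed; a pose out of reach is approached as far as the arm can. A call with a gripper value outside its range is refused whole. OPENING is the closure in counts, from 0 (fully open) to 255 (shut), set as the call begins (- or left out, the last holds). The fingers move at their own pace and stop on an object; FORCE is the grip in N (left out, the last holds). Time passes only in rows, so rows that repeat a pose let the fingers close, or fill a call up. It gives the time, the measured TCP pose, the force and the opening at its end, in the units of the state.
- env.observe(): the state, without advancing time (a new reading comes with each control period).
- env.capture(name): name is "scene" or "top"; returns (picture, depth): 420x560x3 uint8, red, green, blue; 420x560 float32, m along the optical axis (not along the pixel's ray), 0 where there is no reading.
- env.camera_model(name): a dict with "K" (3x3 intrinsics, pixels), "D" ([k1, k2, p1, p2, k3] as OpenCV has them; the pictures are not rectified), "cam_to_world" (4x4, takes a point from camera to world coordinates). Camera axes: x right, y down, z forward; pixel columns grow to the right and rows downward; lengths in m; the calibration is good to about 2 mm. A picture is of the moment at which its call begins. camera_model takes no time and is no camera call.
- env.job_done(): hands the job in, once; it reports no verdict.
The state is a dict: "time_s": time; "joint_pos": joint angles; "dq": joint speeds; "tau": joint torques, N m; "tool_pos": TCP position; "orientation": TCP orientation; "contact_force": force on the tool from outside, world axes, zero at the start; "moment": the same for the moment, N m; "gripper_width": finger opening in m.
Only numpy, scipy, OpenCV 4.12 (cv2) and the standard library are available. Lean on these libraries where they do the work, as an engineer would, in place of code of your own. Each camera call takes 0.05 s, during which the arm holds its last target. There are 200 camera calls.

## Working session

There is one attempt and no reset: what is moved stays moved. The work goes in short steps, Python scripts to look and compute and a shell command to move; the robot and the scene stay as the last step left them, time stands still between calls to the robot, and variables do not carry over. Pictures are saved under pics/ and viewed, about 12 in all and at most 16, crops included, and the job is handed in when it is done.

```bash
mkdir -p pics
cat > h.py <<'E'
import numpy as np, cv2
from bench import env
def grab(name,fn=None):
    im,d=env.capture(name); 
    if fn: cv2.imwrite('pics/'+fn,im[:,:,::-1])
    np.savez('last_'+name+'.npz',im=im,d=d); return im,d
def world(name,uv,z=None,d=None):
    m=env.camera_model(name);K=np.array(m['K']);D=np.array(m['D']);T=np.array(m['cam_to_world'])
    uv=np.array(uv,float).reshape(-1,1,2)
    n=cv2.undistortPoints(uv,K,D).reshape(-1,2); r=np.c_[n,np.ones(len(n))]
    if d is not None: p=r*np.asarray(d).reshape(-1,1); return p@T[:3,:3].T+T[:3,3]
    w=r@T[:3,:3].T; s=(z-T[2,3])/w[:,2]; return T[:3,3]+w*s[:,None]
def cloud(name,im,d):
    h,w=d.shape; u,v=np.meshgrid(np.arange(w),np.arange(h))
    return world(name,np.c_[u.ravel(),v.ravel()],d=d.ravel()).reshape(h,w,3)
E
python3 - <<'E'
from h import *
for n in('scene','top'):
    im,d=grab(n,n+'0.png'); m=env.camera_model(n); print(n,np.round(m['K'],1).tolist(),np.round(m['cam_to_world'],3).tolist())
print(env.observe())
E
```

```text
scene [[382.0, 0.0, 277.7], [0.0, 382.0, 213.3], [0.0, 0.0, 1.0]] [[-0.156, 0.747, -0.646, 1.318], [0.988, 0.12, -0.1, 0.126], [0.003, -0.653, -0.757, 0.894], [0.0, 0.0, 0.0, 1.0]]
top [[541.3, 0.0, 276.9], [0.0, 541.3, 214.4], [0.0, 0.0, 1.0]] [[-0.01, -0.985, 0.174, 0.326], [-1.0, 0.013, 0.02, -0.006], [-0.022, -0.174, -0.985, 1.393], [0.0, 0.0, 0.0, 1.0]]
{'time_s': 0.1, 'joint_pos': array([ 1.30358699e+00,  3.53593479e-01,  1.63407399e+00,  2.40941500e-05,
        1.15521769e+00, -2.41145393e-03]), 'dq': array([-1.06252650e-03, -4.13956723e-05, -2.14649497e-03, -1.24349310e-04,
        6.06131491e-04,  6.65715583e-04]), 'tau': array([ 1.18269811e-03, -6.06359911e+01, -3.42816961e+01,  1.32723549e-04,
        3.95367388e-03,  1.41432125e-05]), 'tool_pos': array([0.16345405, 0.60278881, 0.23062156]), 'orientation': array([-9.77765786e-05,  1.32017265e-01,  9.91247206e-01, -6.38908982e-04]), 'contact_force': array([ 0.50421466,  0.60951422, -0.20633817]), 'moment': array([ 0.00105863, -0.00892908,  0.02149543]), 'gripper_width': 0.08527230516912333}
```

View pics/top0.png

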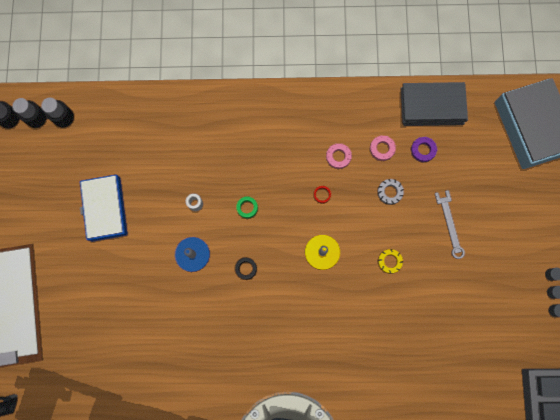

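View pics/scene0.png

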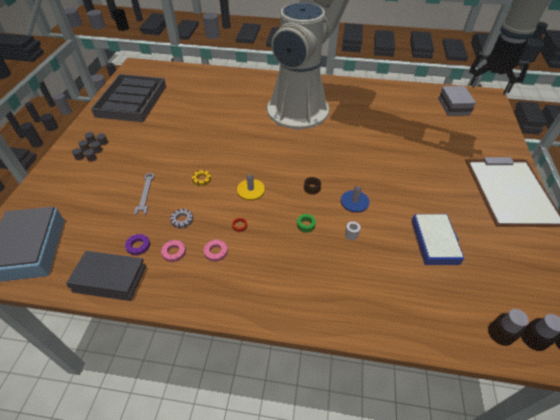

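Top view, candidates by pixel:
- **Silver cutter:** (391,191), toothed grey. The lookalikes are the pink rings at (339,155) and (383,148), the purple ring at (424,149) and the gold cutter at (391,261).
- **Other rings:** black (246,268), green (247,207), red (322,194). The white sleeve is at (194,202).
- **Posts:** blue (192,254), yellow (323,252).

The robot arm is not blocking any of them.

```bash
cat > seg.py <<'E'
from h import *
O={'black':((246,268),.028,56),'silver':((391,191),.016,66),'red':((322,194),.014,46),'green':((247,207),.024,56),'gold':((391,261),.014,62),
 'blue_base':((192,254),.010,90),'yellow_base':((323,252),.010,90)}
def fit(P,R,c0):
    from scipy.optimize import least_squares
    f=lambda c:np.hypot(P[:,0]-c[0],P[:,1]-c[1])-c[2]
    return least_squares(f,[*c0,R],loss='soft_l1',f_scale=.001)
def run(im,d):
    lab=cv2.cvtColor(im,cv2.COLOR_RGB2LAB).astype(float); X=cloud('top',im,d)
    out={}
    for k,((u,v),h,od) in O.items():
        r=int(od*.0005*541/1.37)+6
        sl=np.s_[v-r:v+r+1,u-r:u+r+1]
        P=X[sl].reshape(-1,3); z=P[:,2]
        z0=np.median(X[v-r-4:v+r+5,u-r-4:u+r+5,2].ravel()[[0,-1]])
        top=(abs(z-h)<.004)
        mask=top.reshape(2*r+1,2*r+1).astype(np.uint8)
        n,l,st,ce=cv2.connectedComponentsWithStats(mask); 
        b=1+np.argmax(st[1:,4]); m=(l==b).astype(np.uint8)
        cs,_=cv2.findContours(m,cv2.RETR_EXTERNAL,cv2.CHAIN_APPROX_NONE)
        c=max(cs,key=len).reshape(-1,2)+[u-r,v-r]
        W=world('top',c,z=h); s=fit(W[:,:2],od/2000,W[:,:2].mean(0))
        out[k]=s.x; print(k,np.round(s.x*1000,1),'exp r',od/2,'medz',round(float(np.median(z[top]))*1000,1),'rms',round(float(np.sqrt(np.mean(s.fun**2)))*1000,1))
    return out
if __name__=='__main__':
    f=np.load('last_top.npz'); run(f['im'],f['d'])
    X=cloud('top',f['im'],f['d'])
    for n,(u,v) in {'bluepost':(190,253),'yelpost':(323,250)}.items():
        P=X[v-12:v+13,u-12:u+13].reshape(-1,3); q=P[P[:,2]>.06]; print(n,len(q),np.round(q.mean(0)*1000,1),'bench',np.round(X[230,250]*1000,1))
    im=f['im'][130:290,160:450]; cv2.imwrite('pics/crop1.png',cv2.resize(im[:,:,::-1],None,fx=2.75,fy=2.75,interpolation=cv2.INTER_CUBIC))
E
python3 seg.py
```

```text
black [431.5 103.3  26.1] exp r 28.0 medz 28.5 rms 2.1
silver [ 627.5 -272.4   31.4] exp r 33.0 medz 16.3 rms 1.8
red [622.4 -95.5  20.4] exp r 23.0 medz 14.0 rms 1.8
green [589.2 100.2  26.1] exp r 28.0 medz 24.7 rms 1.9
gold [ 446.5 -263.7   29.4] exp r 31.0 medz 14.4 rms 1.4
blue_base [470.6 242.5  43.3] exp r 45.0 medz 10.4 rms 1.7
yellow_base [472.3 -91.9  43.3] exp r 45.0 medz 10.3 rms 3.1
bluepost 49 [469.3 240.7  68.9] bench [531.7  92.2   3.1]
yelpost 47 [467.8 -89.5  96.2] bench [531.7  92.2   3.1]
```

View pics/crop1.png

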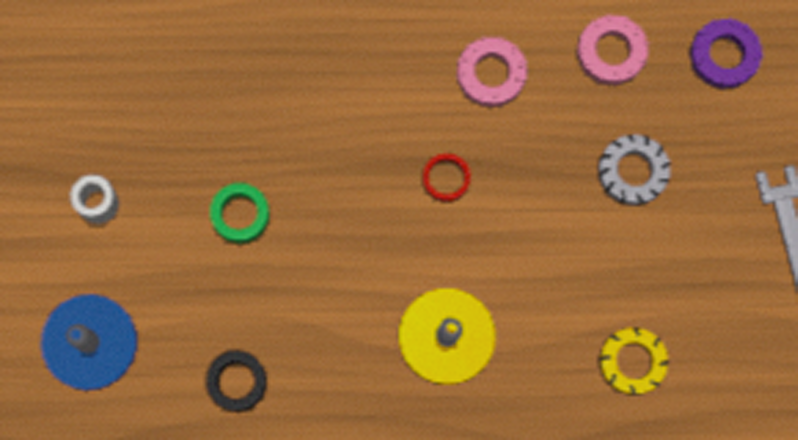

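The crop confirms it: the grey toothed ring at top-view (391,191) is the silver cutter, the pink and purple ones are decoys. The fitted radii and heights match the listed sizes. I'll move above the black spacer first and square the tool to the world axes.

```bash
cat > plan.py <<'E'
import sys
from h import *
from scipy.spatial.transform import Rotation as R
def plan(x,y,z):
    s=env.observe(); q=s['orientation']; r=R.from_quat([q[1],q[2],q[3],q[0]]); p=s['tool_pos']
    d=r.inv().apply(np.array([x,y,z])/1000-p)*1000; M=r.as_matrix()
    print('t',round(s['time_s'],2),'d',np.round(d,1),'turn_to_align(y)',round(-np.degrees(np.arctan2(-M[0,1],M[1,1]))*-1*-1,1),'tilt',round(float(np.degrees(np.arccos(-M[2,2]))),2),'F',np.round(s['contact_force'],1),'w',round(s['gripper_width']*1000,1),'p',np.round(p*1000,1),'y',np.round(M[:,1],3))
plan(*map(float,sys.argv[1:4]))
E
python3 plan.py 431.5 103.3 110
```

```text
t 0.1 d [-389.4 -411.8  121.1] turn_to_align(y) 15.2 tilt 0.07 F [ 0.5  0.6 -0.2] w 85.3 p [163.5 602.8 230.6] y [ 0.262  0.965 -0.001]
```

```bash
sed -i 's/round(-np.degrees(np.arctan2(-M\[0,1\],M\[1,1\]))\*-1\*-1,1)/round(float(np.degrees(np.arctan2(-M[0,1],M[1,1]))),1)/' plan.py
python3 -m handwheel '[{"dx":-49,"dy":-52,"dz":10,"turn":-3},{"dx":-98,"dy":-104,"dz":20,"turn":-6},{"dx":-147,"dy":-156,"dz":30,"turn":-9},{"dx":-196,"dy":-208,"dz":40,"turn":-12},{"dx":-245,"dy":-260,"dz":60,"turn":-15.2},{"dx":-294,"dy":-312,"dz":80,"turn":-15.2},{"dx":-343,"dy":-364,"dz":100,"turn":-15.2},{"dx":-389,"dy":-412,"dz":121,"turn":-15.2}]' 0 60
python3 plan.py 431.5 103.3 60
```

```text
time_s: 1.1
tool_pos: [0.3948, 0.1699, 0.1325]
orientation: [0.0, -0.0, 1.0, -0.0]
contact_force: [0.2, 0.7, 0.4]
gripper_width: 0.0856
t 1.1 d [-36.6 -66.6  72.6] turn_to_align(y) 0.0 tilt 0.06 F [0.2 0.7 0.4] w 85.6 p [394.8 169.9 132.5] y [-0.001  1.    -0.001]
```

```bash
python3 -m handwheel '[{"dx":-20,"dy":-40,"dz":20},{"dx":-36.6,"dy":-66.6,"dz":40},{"dx":-36.6,"dy":-66.6,"dz":60},{"dx":-36.6,"dy":-66.6,"dz":72},{"dx":-36.6,"dy":-66.6,"dz":95},{"dx":-36.6,"dy":-66.6,"dz":115},{"dx":-36.6,"dy":-66.6,"dz":126},{"dx":-36.6,"dy":-66.6,"dz":128}]' 0 60
python3 plan.py 431.5 103.3 4
python3 - <<'E'
from h import *
im,d=grab('scene'); c=im[150:250,260:400]; cv2.imwrite('pics/g1.png',cv2.resize(c[:,:,::-1],None,fx=5,fy=5,interpolation=cv2.INTER_CUBIC))
E
```

```text
t 1.1 d [-36.6 -66.5 128.6] turn_to_align(y) 0.0 tilt 0.06 F [0.2 0.7 0.4] w 85.6 p [394.8 169.9 132.5] y [-0.001  1.    -0.001]validation failed for argument at $[0]...
```

View pics/g1.png

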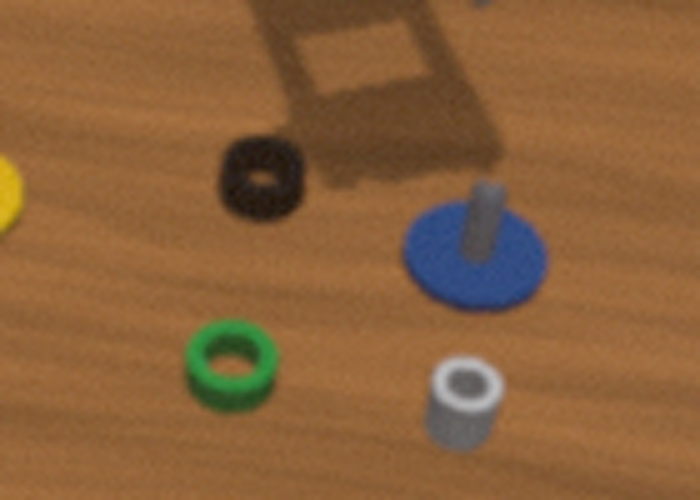

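The call was refused because the rows had no "turn" key. The picture shows the scene untouched (black ring at crop pixel (262,178)), with only the arm's shadow over it. I'll resend with all the keys.

```bash
python3 -m handwheel '[{"dx":-20,"dy":-40,"dz":20,"turn":0},{"dx":-36.6,"dy":-66.6,"dz":40,"turn":0},{"dx":-36.6,"dy":-66.6,"dz":60,"turn":0},{"dx":-36.6,"dy":-66.6,"dz":72,"turn":0},{"dx":-36.6,"dy":-66.6,"dz":95,"turn":0},{"dx":-36.6,"dy":-66.6,"dz":115,"turn":0},{"dx":-36.6,"dy":-66.6,"dz":126,"turn":0},{"dx":-36.6,"dy":-66.6,"dz":128,"turn":0}]' 0 60
python3 plan.py 431.5 103.3 4
python3 - <<'E'
from h import *
im,d=grab('scene'); c=im[130:250,250:410]; cv2.imwrite('pics/g2.png',cv2.resize(c[:,:,::-1],None,fx=5,fy=5,interpolation=cv2.INTER_CUBIC))
E
```

```text
time_s: 2.15
tool_pos: [0.4322, 0.0974, 0.0025]
orientation: [-0.001, 0.0, 1.0, -0.002]
contact_force: [-0.4, -1.9, 1.6]
gripper_width: 0.0853
t 2.15 d [ 0.7  5.9 -1.5] turn_to_align(y) -0.0 tilt 0.27 F [-0.4 -1.9  1.6] w 85.3 p [432.2  97.4   2.5] y [ 0.001  1.    -0.004]
```

View pics/g2.png

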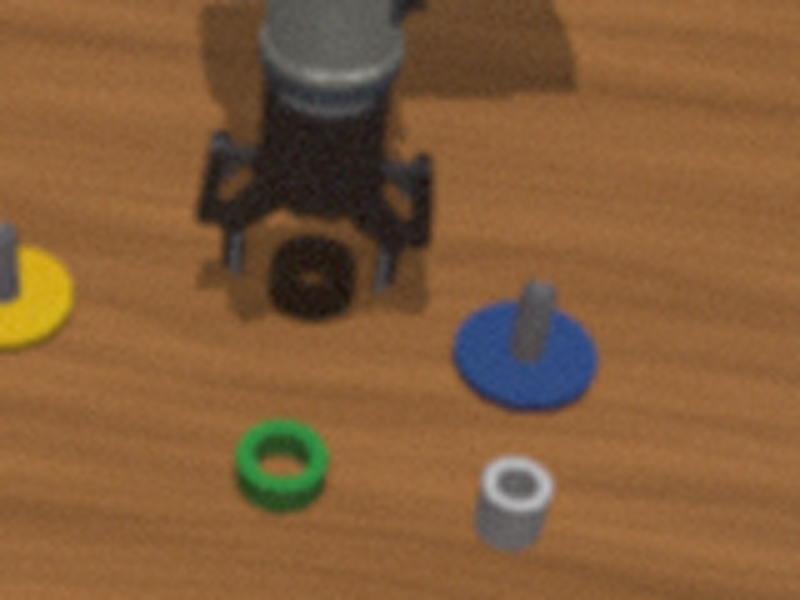

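The open fingers straddle the black ring, crop (312,278). They sit about 6 mm to one side because the arm was still settling when I measured, so I'll correct while closing.

```bash
python3 -m handwheel '[{"dx":1,"dy":6,"dz":-2,"turn":0},{"dx":1,"dy":6,"dz":-2,"turn":0},{"dx":1,"dy":6,"dz":-2,"turn":0},{"dx":1,"dy":6,"dz":-2,"turn":0},{"dx":1,"dy":6,"dz":-2,"turn":0},{"dx":1,"dy":6,"dz":-2,"turn":0},{"dx":1,"dy":6,"dz":-2,"turn":0},{"dx":1,"dy":6,"dz":-2,"turn":0}]' 255 60
python3 plan.py 470.5 242.3 110
```

```text
time_s: 3.2
tool_pos: [0.4319, 0.1039, 0.006]
orientation: [-0.0, 0.0, 1.0, -0.002]
contact_force: [-3.9, 1.3, 16.0]
gripper_width: 0.0533
t 3.2 d [ -38.6  138.  -104.5] turn_to_align(y) -0.0 tilt 0.21 F [-3.9  1.3 16. ] w 53.3 p [431.9 103.9   6. ] y [ 0.     1.    -0.004]
```

```bash
python3 -m handwheel '[{"dx":0,"dy":0,"dz":-15,"turn":0},{"dx":0,"dy":0,"dz":-30,"turn":0},{"dx":0,"dy":0,"dz":-50,"turn":0},{"dx":0,"dy":0,"dz":-70,"turn":0},{"dx":0,"dy":0,"dz":-90,"turn":0},{"dx":0,"dy":0,"dz":-104,"turn":0},{"dx":0,"dy":0,"dz":-104,"turn":0},{"dx":0,"dy":0,"dz":-104,"turn":0}]' 
python3 plan.py 470.5 242.3 110
python3 - <<'E'
from h import *
im,d=grab('scene'); c=im[90:230,220:400]; cv2.imwrite('pics/g3.png',cv2.resize(c[:,:,::-1],None,fx=4,fy=4,interpolation=cv2.INTER_CUBIC))
E
```

```text
time_s: 4.2
tool_pos: [0.4315, 0.1042, 0.1096]
orientation: [-0.0, 0.0, 1.0, -0.002]
contact_force: [-0.9, -0.5, -4.0]
gripper_width: 0.0536
t 4.2 d [-39.  138.1  -0.9] turn_to_align(y) -0.0 tilt 0.22 F [-0.9 -0.5 -4. ] w 53.6 p [431.5 104.2 109.6] y [ 0.     1.    -0.004]
```

View pics/g3.png

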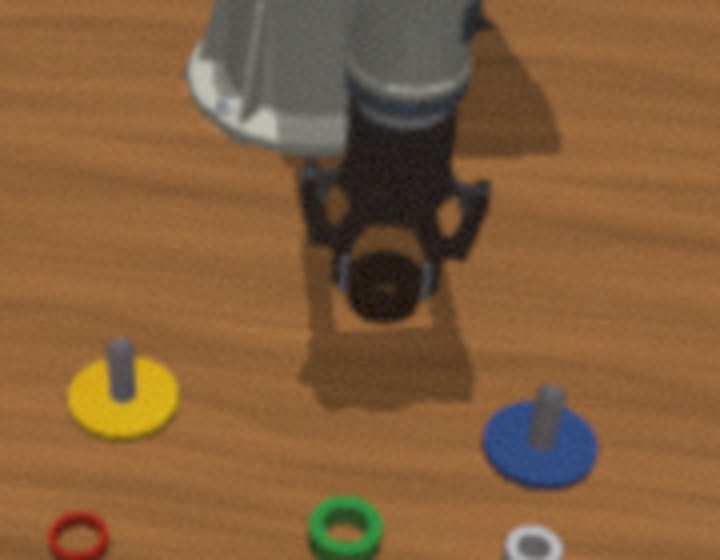

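The ring is held level between the pads, crop (384,287), and the 4 N weight fits. Next I'll go over the blue post and lower partway.

```bash
python3 -m handwheel '[{"dx":-8,"dy":30,"dz":0,"turn":0},{"dx":-18,"dy":65,"dz":0,"turn":0},{"dx":-28,"dy":100,"dz":0,"turn":0},{"dx":-36,"dy":128,"dz":0,"turn":0},{"dx":-39,"dy":138,"dz":0,"turn":0},{"dx":-39,"dy":138,"dz":0,"turn":0},{"dx":-39,"dy":138,"dz":2,"turn":0},{"dx":-39,"dy":138,"dz":8,"turn":0}]' 
python3 plan.py 470.5 242.3 19
python3 - <<'E'
from h import *
im,d=grab('scene'); c=im[110:230,290:440]; cv2.imwrite('pics/g4.png',cv2.resize(c[:,:,::-1],None,fx=5,fy=5,interpolation=cv2.INTER_CUBIC))
E
python3 plan.py 470.5 242.3 19
```

```text
time_s: 5.25
tool_pos: [0.4703, 0.2413, 0.1007]
orientation: [-0.001, 0.0, 1.0, -0.002]
contact_force: [0.4, -0.2, -3.4]
gripper_width: 0.0533
t 5.25 d [-0.3  1.3 81.7] turn_to_align(y) -0.1 tilt 0.24 F [ 0.4 -0.2 -3.4] w 53.3 p [470.3 241.3 100.7] y [ 0.001  1.    -0.004]
t 5.3 d [-0.8  1.5 80.9] turn_to_align(y) -0.1 tilt 0.28 F [-0.9 -0.  -3.6] w 53.4 p [469.9 241.2  99.9] y [ 0.001  1.    -0.004]
```

View pics/g4.png

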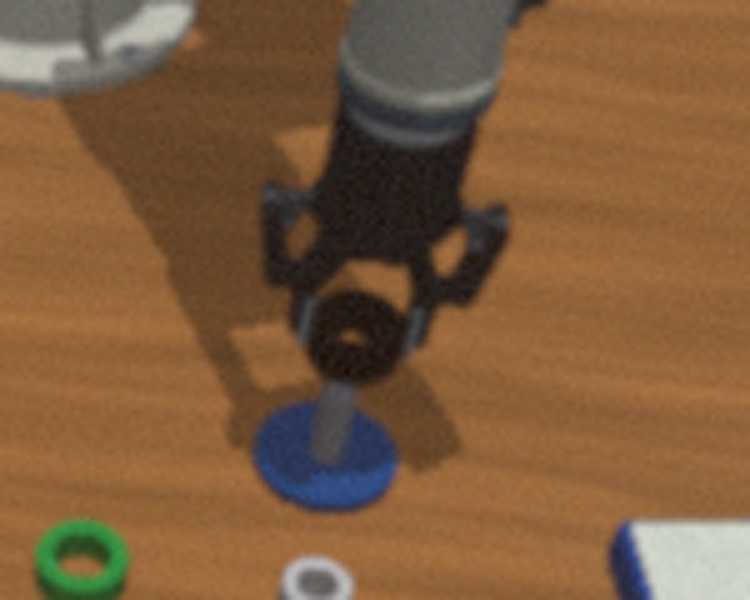

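The black ring, crop (354,338), hangs just above the post top at about (340,390) and looks coaxial with it. Lowering in stages and watching the force.

```bash
python3 -m handwheel '[{"dx":-1,"dy":1,"dz":6,"turn":0},{"dx":-1,"dy":1,"dz":12,"turn":0},{"dx":-1,"dy":1,"dz":18,"turn":0},{"dx":-1,"dy":1,"dz":24,"turn":0},{"dx":-1,"dy":1,"dz":30,"turn":0},{"dx":-1,"dy":1,"dz":36,"turn":0},{"dx":-1,"dy":1,"dz":40,"turn":0},{"dx":-1,"dy":1,"dz":40,"turn":0}]' 
python3 plan.py 470.5 242.3 19
```

```text
time_s: 6.3
tool_pos: [0.4706, 0.2419, 0.0595]
orientation: [-0.001, 0.0, 1.0, -0.002]
contact_force: [-0.1, 0.5, -2.7]
gripper_width: 0.0534
t 6.3 d [ 0.   0.6 40.5] turn_to_align(y) -0.1 tilt 0.31 F [-0.1  0.5 -2.7] w 53.4 p [470.6 241.9  59.5] y [ 0.001  1.    -0.005]
```

```bash
python3 -m handwheel '[{"dx":0,"dy":0,"dz":8,"turn":0},{"dx":0,"dy":0,"dz":16,"turn":0},{"dx":0,"dy":0,"dz":24,"turn":0},{"dx":0,"dy":0,"dz":32,"turn":0},{"dx":0,"dy":0,"dz":37,"turn":0},{"dx":0,"dy":0,"dz":40,"turn":0},{"dx":0,"dy":0,"dz":41,"turn":0},{"dx":0,"dy":0,"dz":41.5,"turn":0}]' 
python3 plan.py 470.5 242.3 16
```

```text
time_s: 7.3
tool_pos: [0.4706, 0.2418, 0.0181]
orientation: [-0.001, 0.0, 1.0, -0.002]
contact_force: [0.6, 1.0, -3.2]
gripper_width: 0.0535
t 7.3 d [0.1 0.5 2.1] turn_to_align(y) -0.1 tilt 0.3 F [ 0.6  1.  -3.2] w 53.5 p [470.6 241.8  18.1] y [ 0.001  1.    -0.005]
```

```bash
python3 -m handwheel '[{"dx":0,"dy":0,"dz":0.5,"turn":0},{"dx":0,"dy":0,"dz":1,"turn":0},{"dx":0,"dy":0,"dz":1.4,"turn":0},{"dx":0,"dy":0,"dz":1.8,"turn":0},{"dx":0,"dy":0,"dz":2.2,"turn":0},{"dx":0,"dy":0,"dz":2.6,"turn":0},{"dx":0,"dy":0,"dz":2.8,"turn":0},{"dx":0,"dy":0,"dz":2.8,"turn":0}]' 
python3 plan.py 470.5 242.3 16
```

```text
time_s: 8.3
tool_pos: [0.4706, 0.2418, 0.0162]
orientation: [-0.001, 0.0, 1.0, -0.002]
contact_force: [-3.5, -1.4, 9.8]
gripper_width: 0.0537
t 8.3 d [0.1 0.5 0.2] turn_to_align(y) -0.1 tilt 0.29 F [-3.5 -1.4  9.8] w 53.7 p [470.6 241.8  16.2] y [ 0.001  1.    -0.005]
```

It is seated: the force rose from -3 to +10 N at the expected height. Releasing and lifting.

```bash
python3 -m handwheel '[{"dx":0,"dy":0,"dz":0,"turn":0},{"dx":0,"dy":0,"dz":0,"turn":0},{"dx":0,"dy":0,"dz":0,"turn":0},{"dx":0,"dy":0,"dz":0,"turn":0},{"dx":0,"dy":0,"dz":-10,"turn":0},{"dx":0,"dy":0,"dz":-35,"turn":0},{"dx":0,"dy":0,"dz":-65,"turn":0},{"dx":0,"dy":0,"dz":-95,"turn":0}]' 0
python3 plan.py 627.5 -272.4 100
```

```text
time_s: 9.3
tool_pos: [0.4708, 0.2422, 0.1127]
orientation: [-0.001, 0.0, 1.0, -0.002]
contact_force: [-0.2, -0.2, 0.1]
gripper_width: 0.0852
t 9.3 d [-157.2 -514.4   14.6] turn_to_align(y) -0.1 tilt 0.28 F [-0.2 -0.2  0.1] w 85.2 p [470.8 242.2 112.7] y [ 0.001  1.    -0.004]
```

```bash
python3 -m handwheel '[{"dx":-17,"dy":-57,"dz":0,"turn":0},{"dx":-34,"dy":-114,"dz":0,"turn":0},{"dx":-52,"dy":-172,"dz":0,"turn":0},{"dx":-70,"dy":-229,"dz":0,"turn":0},{"dx":-87,"dy":-286,"dz":0,"turn":0},{"dx":-105,"dy":-343,"dz":0,"turn":0},{"dx":-122,"dy":-400,"dz":5,"turn":0},{"dx":-140,"dy":-457,"dz":10,"turn":0}]' 0
python3 plan.py 627.5 -272.4 60
```

```text
time_s: 10.3
tool_pos: [0.6108, -0.217, 0.1052]
orientation: [-0.001, 0.001, 1.0, -0.002]
contact_force: [0.6, -0.2, -0.6]
gripper_width: 0.0852
t 10.3 d [-16.8 -55.2  45.4] turn_to_align(y) -0.1 tilt 0.27 F [ 0.6 -0.2 -0.6] w 85.2 p [ 610.8 -217.   105.2] y [ 0.001  1.    -0.005]
```

```bash
python3 -m handwheel '[{"dx":-10,"dy":-35,"dz":10,"turn":0},{"dx":-16.8,"dy":-55,"dz":25,"turn":0},{"dx":-16.8,"dy":-55,"dz":40,"turn":0},{"dx":-16.8,"dy":-55,"dz":60,"turn":0},{"dx":-16.8,"dy":-55,"dz":80,"turn":0},{"dx":-16.8,"dy":-55,"dz":95,"turn":0},{"dx":-16.8,"dy":-55,"dz":102,"turn":0},{"dx":-16.8,"dy":-55,"dz":104,"turn":0}]' 0
python3 plan.py 627.5 -272.4 0
python3 - <<'E'
from h import *
im,d=grab('scene'); c=im[130:250,130:250]; cv2.imwrite('pics/g5.png',cv2.resize(c[:,:,::-1],None,fx=5,fy=5,interpolation=cv2.INTER_CUBIC))
E
```

```text
time_s: 11.3
tool_pos: [0.6274, -0.2723, 0.001]
orientation: [-0.001, 0.0, 1.0, -0.002]
contact_force: [0.4, -0.4, 0.5]
gripper_width: 0.0855
t 11.3 d [-0.1 -0.1  1. ] turn_to_align(y) -0.1 tilt 0.27 F [ 0.4 -0.4  0.5] w 85.5 p [ 627.4 -272.3    1. ] y [ 0.001  1.    -0.004]
```

View pics/g5.png

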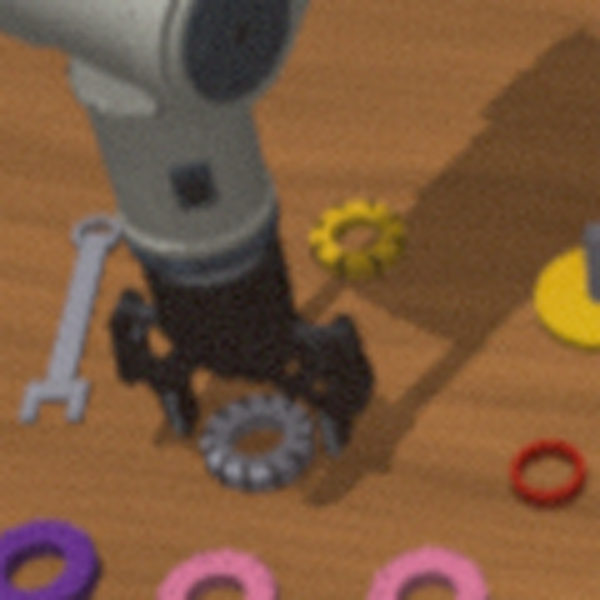

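The silver cutter, crop (257,440), is centred between the open fingers and the tips are clear of the bench. Lowering 2 mm and closing.

```bash
python3 -m handwheel '[{"dx":0,"dy":0,"dz":2,"turn":0},{"dx":0,"dy":0,"dz":2,"turn":0},{"dx":0,"dy":0,"dz":2,"turn":0},{"dx":0,"dy":0,"dz":2,"turn":0},{"dx":0,"dy":0,"dz":2,"turn":0},{"dx":0,"dy":0,"dz":2,"turn":0},{"dx":0,"dy":0,"dz":2,"turn":0},{"dx":0,"dy":0,"dz":2,"turn":0}]' 255 60
python3 -m handwheel '[{"dx":0,"dy":0,"dz":-5,"turn":0},{"dx":0,"dy":0,"dz":-15,"turn":0},{"dx":0,"dy":0,"dz":-35,"turn":0},{"dx":0,"dy":0,"dz":-60,"turn":0},{"dx":0,"dy":0,"dz":-85,"turn":0},{"dx":0,"dy":0,"dz":-105,"turn":0},{"dx":0,"dy":0,"dz":-112,"turn":0},{"dx":0,"dy":0,"dz":-112,"turn":0}]'
python3 plan.py 470.5 242.3 112
```

```text
time_s: 12.35
tool_pos: [0.6283, -0.2731, 0.0009]
orientation: [0.0, 0.0, 1.0, -0.003]
contact_force: [-1.8, -0.8, 8.3]
gripper_width: 0.0631
time_s: 13.35
tool_pos: [0.6283, -0.2725, 0.1132]
orientation: [0.0, 0.0, 1.0, -0.003]
contact_force: [0.1, 0.4, -2.9]
gripper_width: 0.0632
t 13.35 d [158.2 514.6  -2. ] turn_to_align(y) -0.1 tilt 0.34 F [ 0.1  0.4 -2.9] w 63.2 p [ 628.3 -272.5  113.2] y [ 0.001  1.    -0.006]
```

```bash
python3 -m handwheel '[{"dx":12,"dy":40,"dz":0,"turn":0},{"dx":29,"dy":96,"dz":0,"turn":0},{"dx":46,"dy":152,"dz":0,"turn":0},{"dx":64,"dy":208,"dz":0,"turn":0},{"dx":81,"dy":264,"dz":0,"turn":0},{"dx":98,"dy":320,"dz":0,"turn":0},{"dx":115,"dy":376,"dz":0,"turn":0},{"dx":132,"dy":432,"dz":0,"turn":0}]'
python3 plan.py 471 242.3 80
```

```text
time_s: 14.35
tool_pos: [0.4954, 0.1611, 0.1098]
orientation: [-0.0, 0.001, 1.0, -0.003]
contact_force: [1.7, -0.6, -2.3]
gripper_width: 0.0633
t 14.35 d [24.5 81.3 29.2] turn_to_align(y) -0.1 tilt 0.36 F [ 1.7 -0.6 -2.3] w 63.3 p [495.4 161.1 109.8] y [ 0.001  1.    -0.006]
```

```bash
python3 -m handwheel '[{"dx":12,"dy":40,"dz":0,"turn":0},{"dx":22,"dy":73,"dz":0,"turn":0},{"dx":24.5,"dy":81,"dz":0,"turn":0},{"dx":24.5,"dy":81,"dz":5,"turn":0},{"dx":24.5,"dy":81,"dz":12,"turn":0},{"dx":24.5,"dy":81,"dz":20,"turn":0},{"dx":24.5,"dy":81,"dz":26,"turn":0},{"dx":24.5,"dy":81,"dz":28,"turn":0}]'
python3 plan.py 471 242.3 41
python3 - <<'E'
from h import *
im,d=grab('scene'); c=im[110:230,290:440]; cv2.imwrite('pics/g6.png',cv2.resize(c[:,:,::-1],None,fx=5,fy=5,interpolation=cv2.INTER_CUBIC))
E
python3 plan.py 471 242.3 41
```

```text
time_s: 15.35
tool_pos: [0.4709, 0.2416, 0.0807]
orientation: [-0.0, 0.001, 1.0, -0.003]
contact_force: [-0.6, -0.1, -3.6]
gripper_width: 0.0631
t 15.35 d [-0.2  1.  39.7] turn_to_align(y) -0.1 tilt 0.38 F [-0.6 -0.1 -3.6] w 63.1 p [470.9 241.6  80.7] y [ 0.002  1.    -0.007]
t 15.4 d [-0.2  0.9 39.7] turn_to_align(y) -0.1 tilt 0.38 F [ 0.  -0.3 -3.4] w 63.4 p [470.8 241.7  80.7] y [ 0.001  1.    -0.007]
```

View pics/g6.png

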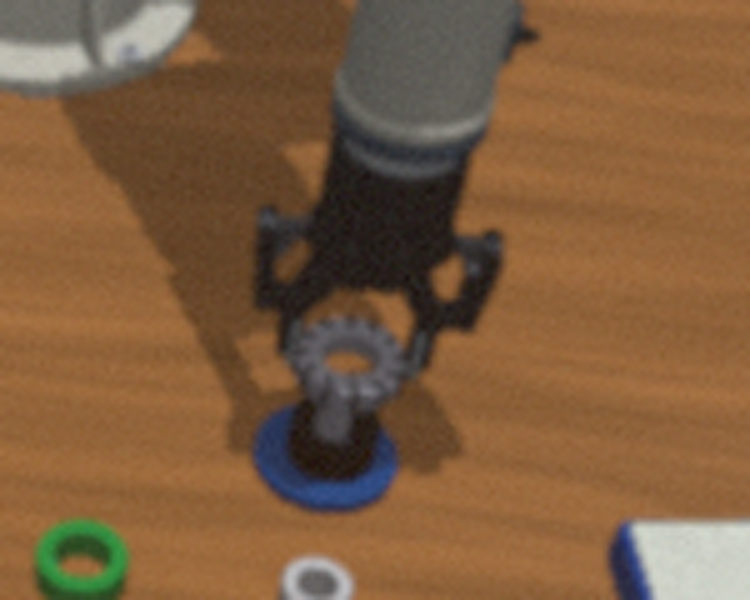

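The black spacer sits on the blue base, crop (333,445). The silver cutter, (349,357), hangs level above the post. Lowering.

```bash
python3 -m handwheel '[{"dx":0,"dy":1,"dz":5,"turn":0},{"dx":0,"dy":1,"dz":10,"turn":0},{"dx":0,"dy":1,"dz":16,"turn":0},{"dx":0,"dy":1,"dz":22,"turn":0},{"dx":0,"dy":1,"dz":28,"turn":0},{"dx":0,"dy":1,"dz":34,"turn":0},{"dx":0,"dy":1,"dz":38,"turn":0},{"dx":0,"dy":1,"dz":40,"turn":0}]'
python3 -m handwheel '[{"dx":0,"dy":0,"dz":0.3,"turn":0},{"dx":0,"dy":0,"dz":0.6,"turn":0},{"dx":0,"dy":0,"dz":0.9,"turn":0},{"dx":0,"dy":0,"dz":1.2,"turn":0},{"dx":0,"dy":0,"dz":1.5,"turn":0},{"dx":0,"dy":0,"dz":1.7,"turn":0},{"dx":0,"dy":0,"dz":1.7,"turn":0},{"dx":0,"dy":0,"dz":1.7,"turn":0}]'
python3 plan.py 471 242.3 38.9
```

```text
time_s: 16.4
tool_pos: [0.4708, 0.2423, 0.0404]
orientation: [-0.0, 0.001, 1.0, -0.003]
contact_force: [-1.4, 0.0, -3.8]
gripper_width: 0.0634
time_s: 17.4
tool_pos: [0.4708, 0.2424, 0.0389]
orientation: [-0.0, 0.001, 1.0, -0.003]
contact_force: [-1.8, -1.1, 3.9]
gripper_width: 0.0633
t 17.4 d [-0.2 -0.1  0. ] turn_to_align(y) -0.1 tilt 0.38 F [-1.8 -1.1  3.9] w 63.3 p [470.8 242.4  38.9] y [ 0.001  1.    -0.007]
```

```bash
python3 -m handwheel '[{"dx":0,"dy":0,"dz":0.2,"turn":0},{"dx":0,"dy":0,"dz":0.2,"turn":0},{"dx":0,"dy":0,"dz":0.2,"turn":0},{"dx":0,"dy":0,"dz":0.2,"turn":0},{"dx":0,"dy":0,"dz":-8,"turn":0},{"dx":0,"dy":0,"dz":-30,"turn":0},{"dx":0,"dy":0,"dz":-55,"turn":0},{"dx":0,"dy":0,"dz":-75,"turn":0}]' 0
python3 plan.py 622.4 -95.5 100
```

```text
time_s: 18.4
tool_pos: [0.4711, 0.243, 0.1154]
orientation: [0.0, 0.001, 1.0, -0.003]
contact_force: [0.1, 0.9, -0.5]
gripper_width: 0.0854
t 18.4 d [-151.8 -338.2   17.5] turn_to_align(y) -0.1 tilt 0.35 F [ 0.1  0.9 -0.5] w 85.4 p [471.1 243.  115.4] y [ 0.001  1.    -0.006]
```

```bash
python3 -m handwheel '[{"dx":-22,"dy":-50,"dz":0,"turn":0},{"dx":-45,"dy":-100,"dz":0,"turn":0},{"dx":-67,"dy":-150,"dz":0,"turn":0},{"dx":-90,"dy":-200,"dz":0,"turn":0},{"dx":-112,"dy":-250,"dz":0,"turn":0},{"dx":-135,"dy":-300,"dz":0,"turn":0},{"dx":-151.8,"dy":-338,"dz":5,"turn":0},{"dx":-151.8,"dy":-338,"dz":10,"turn":0}]'
python3 plan.py 622.4 -95.5 2
```

```text
time_s: 19.4
tool_pos: [0.6237, -0.098, 0.108]
orientation: [0.001, 0.002, 1.0, -0.003]
contact_force: [-0.7, 0.8, 0.1]
gripper_width: 0.0852
t 19.4 d [  1.4   3.2 106. ] turn_to_align(y) -0.3 tilt 0.4 F [-0.7  0.8  0.1] w 85.2 p [623.7 -98.  108. ] y [ 0.005  1.    -0.007]
```

```bash
python3 -m handwheel '[{"dx":1.4,"dy":3,"dz":15,"turn":0},{"dx":1.4,"dy":3,"dz":35,"turn":0},{"dx":1.4,"dy":3,"dz":55,"turn":0},{"dx":1.4,"dy":3,"dz":75,"turn":0},{"dx":1.4,"dy":3,"dz":92,"turn":0},{"dx":1.4,"dy":3,"dz":102,"turn":0},{"dx":1.4,"dy":3,"dz":105,"turn":0},{"dx":1.4,"dy":3,"dz":106,"turn":0}]'
python3 plan.py 622.4 -95.5 1
python3 - <<'E'
from h import *
im,d=grab('scene'); c=im[150:260,180:300]; cv2.imwrite('pics/g7.png',cv2.resize(c[:,:,::-1],None,fx=5,fy=5,interpolation=cv2.INTER_CUBIC))
E
```

```text
time_s: 20.4
tool_pos: [0.6227, -0.0958, 0.0022]
orientation: [0.001, 0.002, 1.0, -0.003]
contact_force: [-0.4, -0.7, 0.6]
gripper_width: 0.0849
t 20.4 d [0.3 0.3 1.2] turn_to_align(y) -0.3 tilt 0.41 F [-0.4 -0.7  0.6] w 84.9 p [622.7 -95.8   2.2] y [ 0.005  1.    -0.007]
```

View pics/g7.png

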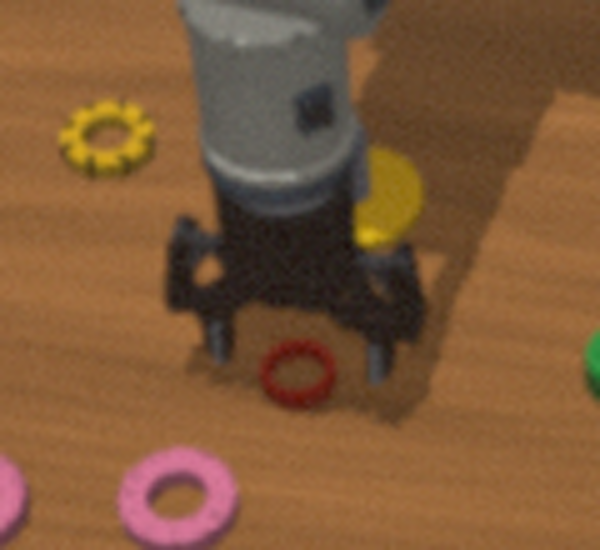

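The red ring, crop (299,373), is centred between the fingers. Gripping gently.

```bash
python3 -m handwheel '[{"dx":0,"dy":0,"dz":1,"turn":0},{"dx":0,"dy":0,"dz":1,"turn":0},{"dx":0,"dy":0,"dz":1,"turn":0},{"dx":0,"dy":0,"dz":1,"turn":0},{"dx":0,"dy":0,"dz":1,"turn":0},{"dx":0,"dy":0,"dz":1,"turn":0},{"dx":0,"dy":0,"dz":1,"turn":0},{"dx":0,"dy":0,"dz":1,"turn":0}]' 255 40
python3 -m handwheel '[{"dx":0,"dy":0,"dz":-5,"turn":0},{"dx":0,"dy":0,"dz":-15,"turn":0},{"dx":0,"dy":0,"dz":-35,"turn":0},{"dx":0,"dy":0,"dz":-60,"turn":0},{"dx":0,"dy":0,"dz":-85,"turn":0},{"dx":0,"dy":0,"dz":-105,"turn":0},{"dx":0,"dy":0,"dz":-112,"turn":0},{"dx":0,"dy":0,"dz":-112,"turn":0}]'
python3 plan.py 471 242.3 112
```

```text
time_s: 21.45
tool_pos: [0.6231, -0.0958, 0.0021]
orientation: [0.002, 0.002, 1.0, -0.003]
contact_force: [-2.5, -0.1, 5.8]
gripper_width: 0.044
time_s: 22.45
tool_pos: [0.6228, -0.0951, 0.1146]
orientation: [0.002, 0.002, 1.0, -0.004]
contact_force: [0.5, -0.3, -1.4]
gripper_width: 0.0437
t 22.45 d [153.5 336.6  -0.4] turn_to_align(y) -0.3 tilt 0.46 F [ 0.5 -0.3 -1.4] w 43.7 p [622.8 -95.1 114.6] y [ 0.005  1.    -0.007]
```

```bash
python3 -m handwheel '[{"dx":20,"dy":45,"dz":0,"turn":0},{"dx":43,"dy":95,"dz":0,"turn":0},{"dx":66,"dy":145,"dz":0,"turn":0},{"dx":89,"dy":195,"dz":0,"turn":0},{"dx":112,"dy":245,"dz":0,"turn":0},{"dx":133,"dy":292,"dz":0,"turn":0},{"dx":150,"dy":330,"dz":0,"turn":0},{"dx":152,"dy":337,"dz":0,"turn":0}]'
python3 plan.py 471 242.3 78
python3 - <<'E'
from h import *
im,d=grab('scene'); c=im[110:230,290:440]; cv2.imwrite('pics/g8.png',cv2.resize(c[:,:,::-1],None,fx=5,fy=5,interpolation=cv2.INTER_CUBIC))
E
python3 plan.py 471 242.3 78
```

```text
time_s: 23.45
tool_pos: [0.4708, 0.2443, 0.1106]
orientation: [0.001, 0.001, 1.0, -0.004]
contact_force: [0.1, 0.0, 0.3]
gripper_width: 0.044
t 23.45 d [-0.1 -1.7 32.6] turn_to_align(y) -0.1 tilt 0.45 F [0.1 0.  0.3] w 44.0 p [470.8 244.3 110.6] y [ 0.002  1.    -0.008]
t 23.5 d [ 0.5 -1.4 32.8] turn_to_align(y) -0.1 tilt 0.46 F [ 0.7  0.6 -0.9] w 43.6 p [471.4 244.  110.7] y [ 0.002  1.    -0.008]
```

View pics/g8.png

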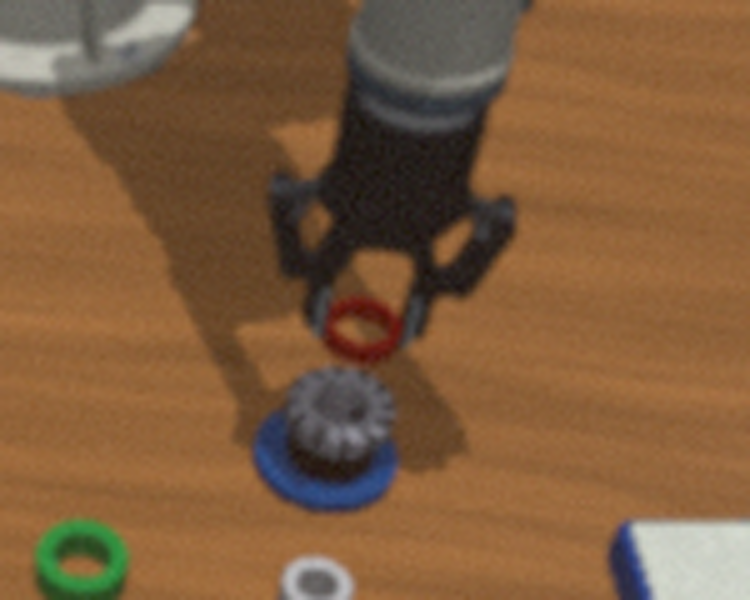

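The silver cutter sits flat on the black spacer, crop (341,410), with the red ring, (362,328), held above it. Lowering in stages.

```bash
python3 -m handwheel '[{"dx":0.5,"dy":-1.4,"dz":6,"turn":0},{"dx":0.5,"dy":-1.4,"dz":12,"turn":0},{"dx":0.5,"dy":-1.4,"dz":18,"turn":0},{"dx":0.5,"dy":-1.4,"dz":24,"turn":0},{"dx":0.5,"dy":-1.4,"dz":29,"turn":0},{"dx":0.5,"dy":-1.4,"dz":32,"turn":0},{"dx":0.5,"dy":-1.4,"dz":35,"turn":0},{"dx":0.5,"dy":-1.4,"dz":37,"turn":0}]'
python3 plan.py 471 242.3 57
```

```text
time_s: 24.5
tool_pos: [0.471, 0.2423, 0.0737]
orientation: [0.001, 0.001, 1.0, -0.004]
contact_force: [-0.2, -0.2, 0.6]
gripper_width: 0.0437
t 24.5 d [ 0.   0.1 16.7] turn_to_align(y) -0.1 tilt 0.45 F [-0.2 -0.2  0.6] w 43.7 p [471.  242.3  73.7] y [ 0.002  1.    -0.008]
```

```bash
python3 -m handwheel '[{"dx":0,"dy":0,"dz":3,"turn":0},{"dx":0,"dy":0,"dz":6,"turn":0},{"dx":0,"dy":0,"dz":9,"turn":0},{"dx":0,"dy":0,"dz":12,"turn":0},{"dx":0,"dy":0,"dz":14,"turn":0},{"dx":0,"dy":0,"dz":15.5,"turn":0},{"dx":0,"dy":0,"dz":16,"turn":0},{"dx":0,"dy":0,"dz":16,"turn":0}]'
python3 -m handwheel '[{"dx":0,"dy":0,"dz":0.3,"turn":0},{"dx":0,"dy":0,"dz":0.6,"turn":0},{"dx":0,"dy":0,"dz":0.9,"turn":0},{"dx":0,"dy":0,"dz":1.2,"turn":0},{"dx":0,"dy":0,"dz":1.5,"turn":0},{"dx":0,"dy":0,"dz":1.8,"turn":0},{"dx":0,"dy":0,"dz":2,"turn":0},{"dx":0,"dy":0,"dz":2,"turn":0}]'
python3 plan.py 471 242.3 56
```

```text
time_s: 25.5
tool_pos: [0.471, 0.2422, 0.0577]
orientation: [0.001, 0.001, 1.0, -0.004]
contact_force: [0.3, 0.5, -0.6]
gripper_width: 0.0436
time_s: 26.5
tool_pos: [0.4711, 0.2422, 0.0561]
orientation: [0.001, 0.001, 1.0, -0.004]
contact_force: [-1.4, -0.7, 6.5]
gripper_width: 0.0435
t 26.5 d [0.1 0.1 0.1] turn_to_align(y) -0.1 tilt 0.45 F [-1.4 -0.7  6.5] w 43.5 p [471.1 242.2  56.1] y [ 0.002  1.    -0.007]
```

Seated at the predicted height. Releasing, then on to the green spacer.

```bash
python3 -m handwheel '[{"dx":0,"dy":0,"dz":0,"turn":0},{"dx":0,"dy":0,"dz":0,"turn":0},{"dx":0,"dy":0,"dz":0,"turn":0},{"dx":0,"dy":0,"dz":0,"turn":0},{"dx":0,"dy":0,"dz":-6,"turn":0},{"dx":0,"dy":0,"dz":-20,"turn":0},{"dx":0,"dy":0,"dz":-40,"turn":0},{"dx":0,"dy":0,"dz":-55,"turn":0}]' 0 60
python3 plan.py 589.2 100.2 100
```

```text
time_s: 27.5
tool_pos: [0.4714, 0.2429, 0.1128]
orientation: [0.002, 0.001, 1.0, -0.003]
contact_force: [-0.0, -0.3, -0.2]
gripper_width: 0.0852
t 27.5 d [-118.1 -142.3   14.3] turn_to_align(y) -0.1 tilt 0.45 F [-0.  -0.3 -0.2] w 85.2 p [471.4 242.9 112.8] y [ 0.002  1.    -0.007]
```

```bash
python3 -m handwheel '[{"dx":-24,"dy":-29,"dz":0,"turn":0},{"dx":-50,"dy":-60,"dz":0,"turn":0},{"dx":-76,"dy":-92,"dz":0,"turn":0},{"dx":-100,"dy":-121,"dz":0,"turn":0},{"dx":-118,"dy":-142,"dz":10,"turn":0},{"dx":-118,"dy":-142,"dz":25,"turn":0},{"dx":-118,"dy":-142,"dz":45,"turn":0},{"dx":-118,"dy":-142,"dz":55,"turn":0}]'
python3 plan.py 589.2 100.2 4
python3 - <<'E'
from h import *
im,d=grab('scene','g9full.png'); grab('top'); c=im[140:260,240:400]; cv2.imwrite('pics/g9.png',cv2.resize(c[:,:,::-1],None,fx=5,fy=5,interpolation=cv2.INTER_CUBIC))
E
python3 plan.py 589.2 100.2 4
```

```text
time_s: 28.5
tool_pos: [0.5879, 0.1007, 0.0581]
orientation: [0.001, 0.001, 1.0, -0.003]
contact_force: [-0.5, 0.6, 0.3]
gripper_width: 0.0851
t 28.5 d [-1.2 -0.1 54.2] turn_to_align(y) -0.1 tilt 0.41 F [-0.5  0.6  0.3] w 85.1 p [587.9 100.7  58.1] y [ 0.002  1.    -0.007]
t 28.6 d [-1.2 -0.1 54.2] turn_to_align(y) -0.1 tilt 0.42 F [-0.7  0.7 -0. ] w 85.5 p [587.9 100.7  58.2] y [ 0.002  1.    -0.007]
```

View pics/g9.png

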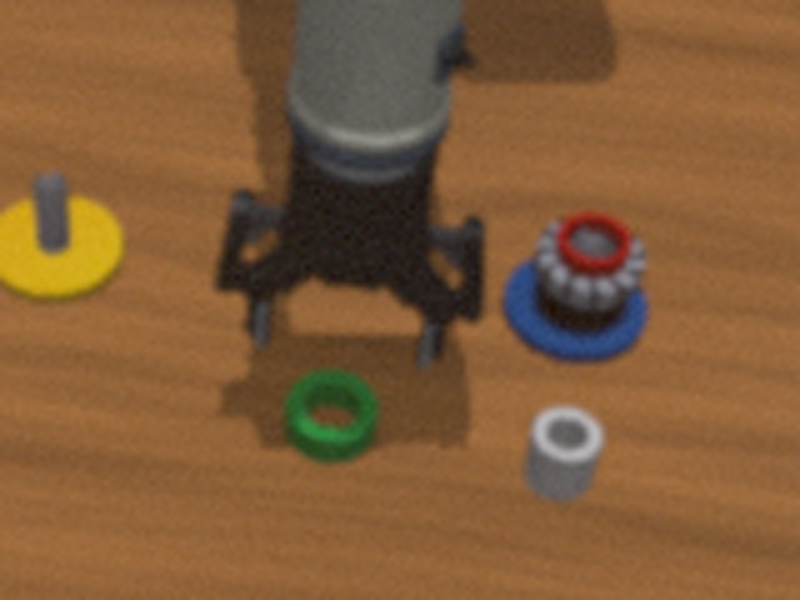

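The blue set is stacked in order (red at crop (595,243) over silver over black) and the sleeve at (565,450) has not moved. That is 12 pictures viewed. Now descending on the green spacer, (332,415).

```bash
python3 -m handwheel '[{"dx":-1.2,"dy":0,"dz":8,"turn":0},{"dx":-1.2,"dy":0,"dz":18,"turn":0},{"dx":-1.2,"dy":0,"dz":28,"turn":0},{"dx":-1.2,"dy":0,"dz":38,"turn":0},{"dx":-1.2,"dy":0,"dz":47,"turn":0},{"dx":-1.2,"dy":0,"dz":52,"turn":0},{"dx":-1.2,"dy":0,"dz":54,"turn":0},{"dx":-1.2,"dy":0,"dz":54,"turn":0}]'
python3 -m handwheel '[{"dx":0,"dy":0,"dz":0,"turn":0},{"dx":0,"dy":0,"dz":0,"turn":0},{"dx":0,"dy":0,"dz":0,"turn":0},{"dx":0,"dy":0,"dz":0,"turn":0},{"dx":0,"dy":0,"dz":0,"turn":0},{"dx":0,"dy":0,"dz":0,"turn":0},{"dx":0,"dy":0,"dz":0,"turn":0},{"dx":0,"dy":0,"dz":0,"turn":0}]' 255 60
python3 -m handwheel '[{"dx":0,"dy":0,"dz":-5,"turn":0},{"dx":0,"dy":0,"dz":-15,"turn":0},{"dx":0,"dy":0,"dz":-35,"turn":0},{"dx":0,"dy":0,"dz":-60,"turn":0},{"dx":0,"dy":0,"dz":-85,"turn":0},{"dx":0,"dy":0,"dz":-103,"turn":0},{"dx":0,"dy":0,"dz":-108,"turn":0},{"dx":0,"dy":0,"dz":-108,"turn":0}]'
python3 plan.py 472 -91.8 108
```

```text
time_s: 29.6
tool_pos: [0.5893, 0.1003, 0.0042]
orientation: [0.001, 0.001, 1.0, -0.004]
contact_force: [-0.8, -0.5, -0.1]
gripper_width: 0.0853
time_s: 30.6
tool_pos: [0.5896, 0.1002, 0.0053]
orientation: [0.001, 0.001, 1.0, -0.004]
contact_force: [-2.2, -0.8, 8.9]
gripper_width: 0.0541
time_s: 31.6
tool_pos: [0.5892, 0.101, 0.1133]
orientation: [0.001, 0.001, 1.0, -0.004]
contact_force: [-0.8, -0.4, -2.6]
gripper_width: 0.0536
t 31.6 d [ 116.9 -193.     6.4] turn_to_align(y) -0.1 tilt 0.43 F [-0.8 -0.4 -2.6] w 53.6 p [589.2 101.  113.3] y [ 0.002  1.    -0.007]
```

Run:
```python
from seg import *
im=cv2.imread('pics/top0.png'); hsv=cv2.cvtColor(im,cv2.COLOR_BGR2HSV)
for n,(u,v),lo,hi in(('yel',(323,252),(22,120,80),(36,255,255)),('blue',(192,254),(100,100,40),(125,255,255))):
    m=np.zeros(im.shape[:2],np.uint8); m[v-25:v+26,u-25:u+26]=255
    m&=cv2.inRange(hsv,lo,hi)
    c=max(cv2.findContours(m,cv2.RETR_EXTERNAL,cv2.CHAIN_APPROX_NONE)[0],key=cv2.contourArea).reshape(-1,2)
    W=world('top',c,z=.008);s=fit(W[:,:2],.045,W[:,:2].mean(0));print(n,np.round(s.x*1000,1),np.sqrt(np.mean(s.fun**2)))
```

```text
yel [472.3 -93.1  44.1] 0.0006779672223982201
blue [470.7 241.9  42.7] 0.0008371480054649138
```

```bash
python3 -m handwheel '[{"dx":14,"dy":-23,"dz":0,"turn":0},{"dx":32,"dy":-53,"dz":0,"turn":0},{"dx":52,"dy":-86,"dz":0,"turn":0},{"dx":74,"dy":-122,"dz":0,"turn":0},{"dx":94,"dy":-155,"dz":0,"turn":0},{"dx":110,"dy":-182,"dz":0,"turn":0},{"dx":117,"dy":-193,"dz":0,"turn":0},{"dx":117,"dy":-193,"dz":6,"turn":0}]'
python3 plan.py 472 -91.8 60
```

```text
time_s: 32.6
tool_pos: [0.4718, -0.0921, 0.1081]
orientation: [0.001, 0.002, 1.0, -0.003]
contact_force: [0.3, 0.8, -2.4]
gripper_width: 0.0536
t 32.6 d [-0.   0.6 48.1] turn_to_align(y) -0.2 tilt 0.42 F [ 0.3  0.8 -2.4] w 53.6 p [471.8 -92.1 108.1] y [ 0.003  1.    -0.007]
```

```bash
python3 -m handwheel '[{"dx":0,"dy":-0.4,"dz":6,"turn":0},{"dx":0,"dy":-0.4,"dz":13,"turn":0},{"dx":0,"dy":-0.4,"dz":20,"turn":0},{"dx":0,"dy":-0.4,"dz":26,"turn":0},{"dx":0,"dy":-0.4,"dz":32,"turn":0},{"dx":0,"dy":-0.4,"dz":38,"turn":0},{"dx":0,"dy":-0.4,"dz":44,"turn":0},{"dx":0,"dy":-0.4,"dz":48,"turn":0}]'
python3 plan.py 472 -92.5 17
```

```text
time_s: 33.6
tool_pos: [0.4719, -0.0929, 0.0597]
orientation: [0.001, 0.002, 1.0, -0.003]
contact_force: [-0.2, 0.1, -1.6]
gripper_width: 0.0537
t 33.6 d [-0.   0.7 42.7] turn_to_align(y) -0.2 tilt 0.41 F [-0.2  0.1 -1.6] w 53.7 p [471.9 -92.9  59.7] y [ 0.004  1.    -0.007]
```

```bash
python3 -m handwheel '[{"dx":0,"dy":0,"dz":8,"turn":0},{"dx":0,"dy":0,"dz":16,"turn":0},{"dx":0,"dy":0,"dz":24,"turn":0},{"dx":0,"dy":0,"dz":32,"turn":0},{"dx":0,"dy":0,"dz":38,"turn":0},{"dx":0,"dy":0,"dz":41,"turn":0},{"dx":0,"dy":0,"dz":42,"turn":0},{"dx":0,"dy":0,"dz":42.4,"turn":0}]'
python3 -m handwheel '[{"dx":0,"dy":0,"dz":0.3,"turn":0},{"dx":0,"dy":0,"dz":0.7,"turn":0},{"dx":0,"dy":0,"dz":1,"turn":0},{"dx":0,"dy":0,"dz":1.4,"turn":0},{"dx":0,"dy":0,"dz":1.8,"turn":0},{"dx":0,"dy":0,"dz":2.2,"turn":0},{"dx":0,"dy":0,"dz":2.4,"turn":0},{"dx":0,"dy":0,"dz":2.4,"turn":0}]'
python3 plan.py 472 -92.5 15.3
```

```text
time_s: 34.6
tool_pos: [0.4722, -0.0932, 0.0174]
orientation: [0.001, 0.002, 1.0, -0.003]
contact_force: [0.9, -0.7, -2.5]
gripper_width: 0.0536
time_s: 35.6
tool_pos: [0.4721, -0.0932, 0.0153]
orientation: [0.001, 0.002, 1.0, -0.003]
contact_force: [-1.3, 1.1, 5.5]
gripper_width: 0.0538
t 35.6 d [ 0.1  0.7 -0. ] turn_to_align(y) -0.2 tilt 0.42 F [-1.3  1.1  5.5] w 53.8 p [472.1 -93.2  15.3] y [ 0.003  1.    -0.007]
```

Seated. Releasing, lifting and moving to the gold cutter.

```bash
python3 -m handwheel '[{"dx":0,"dy":0,"dz":0,"turn":0},{"dx":0,"dy":0,"dz":0,"turn":0},{"dx":0,"dy":0,"dz":0,"turn":0},{"dx":0,"dy":0,"dz":0,"turn":0},{"dx":0,"dy":0,"dz":-10,"turn":0},{"dx":0,"dy":0,"dz":-35,"turn":0},{"dx":0,"dy":0,"dz":-65,"turn":0},{"dx":0,"dy":0,"dz":-92,"turn":0}]' 0
python3 plan.py 446.5 -263.7 50
```

```text
time_s: 36.6
tool_pos: [0.472, -0.0926, 0.1089]
orientation: [0.002, 0.002, 1.0, -0.004]
contact_force: [0.6, 0.6, 0.3]
gripper_width: 0.0851
t 36.6 d [  25.1 -170.8   60. ] turn_to_align(y) -0.2 tilt 0.45 F [0.6 0.6 0.3] w 85.1 p [472.  -92.6 108.9] y [ 0.003  1.    -0.007]
```

```bash
python3 -m handwheel '[{"dx":5,"dy":-35,"dz":0,"turn":0},{"dx":11,"dy":-75,"dz":0,"turn":0},{"dx":17,"dy":-115,"dz":0,"turn":0},{"dx":23,"dy":-155,"dz":0,"turn":0},{"dx":25,"dy":-171,"dz":15,"turn":0},{"dx":25,"dy":-171,"dz":35,"turn":0},{"dx":25,"dy":-171,"dz":52,"turn":0},{"dx":25,"dy":-171,"dz":60,"turn":0}]'
python3 plan.py 446.5 -263.7 -0.5
python3 - <<'E'
from h import *
im,d=grab('scene'); c=im[120:240,150:300]; cv2.imwrite('pics/g10.png',cv2.resize(c[:,:,::-1],None,fx=5,fy=5,interpolation=cv2.INTER_CUBIC))
E
python3 plan.py 446.5 -263.7 -0.5
```

```text
time_s: 37.6
tool_pos: [0.446, -0.263, 0.0487]
orientation: [0.001, 0.001, 1.0, -0.003]
contact_force: [0.2, 0.0, 0.4]
gripper_width: 0.0856
t 37.6 d [-0.4 -0.4 49.2] turn_to_align(y) -0.2 tilt 0.35 F [0.2 0.  0.4] w 85.6 p [ 446.  -263.    48.7] y [ 0.003  1.    -0.006]
t 37.65 d [-0.5 -0.5 48.8] turn_to_align(y) -0.2 tilt 0.34 F [-0.2  0.3 -0.4] w 85.6 p [ 445.9 -262.9   48.3] y [ 0.003  1.    -0.006]
```

View pics/g10.png

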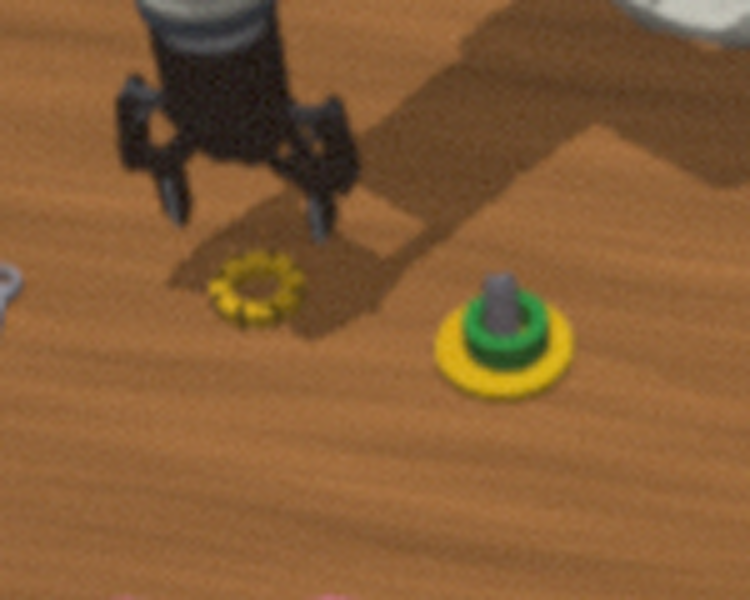

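The green spacer sits flat on the yellow base, crop (505,330), around the post. The gold cutter, (257,287), lies below the open jaws. Descending to grip it.

```bash
python3 -m handwheel '[{"dx":-0.5,"dy":-0.5,"dz":8,"turn":0},{"dx":-0.5,"dy":-0.5,"dz":17,"turn":0},{"dx":-0.5,"dy":-0.5,"dz":26,"turn":0},{"dx":-0.5,"dy":-0.5,"dz":35,"turn":0},{"dx":-0.5,"dy":-0.5,"dz":42,"turn":0},{"dx":-0.5,"dy":-0.5,"dz":46,"turn":0},{"dx":-0.5,"dy":-0.5,"dz":48,"turn":0},{"dx":-0.5,"dy":-0.5,"dz":48.5,"turn":0}]'
python3 -m handwheel '[{"dx":0,"dy":0,"dz":0.5,"turn":0},{"dx":0,"dy":0,"dz":0.5,"turn":0},{"dx":0,"dy":0,"dz":0.5,"turn":0},{"dx":0,"dy":0,"dz":0.5,"turn":0},{"dx":0,"dy":0,"dz":0.5,"turn":0},{"dx":0,"dy":0,"dz":0.5,"turn":0},{"dx":0,"dy":0,"dz":0.5,"turn":0},{"dx":0,"dy":0,"dz":0.5,"turn":0}]' 255 60
python3 -m handwheel '[{"dx":0,"dy":0,"dz":-5,"turn":0},{"dx":0,"dy":0,"dz":-15,"turn":0},{"dx":0,"dy":0,"dz":-35,"turn":0},{"dx":0,"dy":0,"dz":-60,"turn":0},{"dx":0,"dy":0,"dz":-85,"turn":0},{"dx":0,"dy":0,"dz":-100,"turn":0},{"dx":0,"dy":0,"dz":-105,"turn":0},{"dx":0,"dy":0,"dz":-105,"turn":0}]'
python3 plan.py 472.2 -92.7 105
```

```text
time_s: 38.65
tool_pos: [0.4465, -0.2637, -0.0002]
orientation: [0.001, 0.001, 1.0, -0.003]
contact_force: [-0.8, -0.0, -0.3]
gripper_width: 0.0857
time_s: 39.65
tool_pos: [0.4469, -0.264, 0.0003]
orientation: [0.001, 0.002, 1.0, -0.003]
contact_force: [-2.5, 0.7, 12.5]
gripper_width: 0.0588
time_s: 40.65
tool_pos: [0.4465, -0.2632, 0.1051]
orientation: [0.001, 0.002, 1.0, -0.003]
contact_force: [-0.3, -0.2, -1.7]
gripper_width: 0.059
t 40.65 d [-25.2 170.6  -0.9] turn_to_align(y) -0.2 tilt 0.37 F [-0.3 -0.2 -1.7] w 59.0 p [ 446.5 -263.2  105.1] y [ 0.003  1.    -0.006]
```

```bash
python3 -m handwheel '[{"dx":-4,"dy":25,"dz":0,"turn":0},{"dx":-9,"dy":60,"dz":0,"turn":0},{"dx":-14,"dy":95,"dz":0,"turn":0},{"dx":-19,"dy":130,"dz":0,"turn":0},{"dx":-23,"dy":158,"dz":0,"turn":0},{"dx":-25,"dy":170.5,"dz":0,"turn":0},{"dx":-25,"dy":170.5,"dz":5,"turn":0},{"dx":-25,"dy":170.5,"dz":10,"turn":0}]'
python3 plan.py 472.2 -92.7 60
```

```text
time_s: 41.65
tool_pos: [0.4718, -0.0936, 0.0935]
orientation: [0.001, 0.002, 1.0, -0.003]
contact_force: [-0.7, 0.9, -2.3]
gripper_width: 0.0589
t 41.65 d [-0.3  1.1 33.5] turn_to_align(y) -0.2 tilt 0.37 F [-0.7  0.9 -2.3] w 58.9 p [471.8 -93.6  93.5] y [ 0.003  1.    -0.006]
```

```bash
python3 -m handwheel '[{"dx":0,"dy":1,"dz":4,"turn":0},{"dx":0,"dy":1,"dz":9,"turn":0},{"dx":0,"dy":1,"dz":14,"turn":0},{"dx":0,"dy":1,"dz":19,"turn":0},{"dx":0,"dy":1,"dz":24,"turn":0},{"dx":0,"dy":1,"dz":29,"turn":0},{"dx":0,"dy":1,"dz":34,"turn":0},{"dx":0,"dy":1,"dz":36,"turn":0}]'
python3 plan.py 472.2 -92.7 36
```

```text
time_s: 42.65
tool_pos: [0.4718, -0.0927, 0.0572]
orientation: [0.001, 0.002, 1.0, -0.003]
contact_force: [-0.1, -0.1, -1.8]
gripper_width: 0.0592
t 42.65 d [-0.4  0.2 21.2] turn_to_align(y) -0.2 tilt 0.37 F [-0.1 -0.1 -1.8] w 59.2 p [471.8 -92.7  57.2] y [ 0.003  1.    -0.006]
```

```bash
python3 -m handwheel '[{"dx":0,"dy":0,"dz":4,"turn":0},{"dx":0,"dy":0,"dz":8,"turn":0},{"dx":0,"dy":0,"dz":12,"turn":0},{"dx":0,"dy":0,"dz":16,"turn":0},{"dx":0,"dy":0,"dz":19,"turn":0},{"dx":0,"dy":0,"dz":20.5,"turn":0},{"dx":0,"dy":0,"dz":21,"turn":0},{"dx":0,"dy":0,"dz":21.2,"turn":0}]'
python3 -m handwheel '[{"dx":0,"dy":0,"dz":0.3,"turn":0},{"dx":0,"dy":0,"dz":0.7,"turn":0},{"dx":0,"dy":0,"dz":1,"turn":0},{"dx":0,"dy":0,"dz":1.3,"turn":0},{"dx":0,"dy":0,"dz":1.6,"turn":0},{"dx":0,"dy":0,"dz":1.9,"turn":0},{"dx":0,"dy":0,"dz":2.1,"turn":0},{"dx":0,"dy":0,"dz":2.1,"turn":0}]'
python3 plan.py 472.2 -92.7 34.3
```

```text
time_s: 43.65
tool_pos: [0.4719, -0.0929, 0.036]
orientation: [0.001, 0.002, 1.0, -0.003]
contact_force: [-0.1, -0.8, -2.2]
gripper_width: 0.0585
time_s: 44.65
tool_pos: [0.4719, -0.0929, 0.0344]
orientation: [0.001, 0.002, 1.0, -0.003]
contact_force: [-2.7, 0.3, 7.3]
gripper_width: 0.0584
t 44.65 d [-0.3  0.2  0.1] turn_to_align(y) -0.2 tilt 0.37 F [-2.7  0.3  7.3] w 58.4 p [471.9 -92.9  34.4] y [ 0.003  1.    -0.006]
```

Seated. Releasing, lifting clear and checking with both cameras.

```bash
python3 -m handwheel '[{"dx":0,"dy":0,"dz":0,"turn":0},{"dx":0,"dy":0,"dz":0,"turn":0},{"dx":0,"dy":0,"dz":0,"turn":0},{"dx":0,"dy":0,"dz":0,"turn":0},{"dx":0,"dy":0,"dz":-8,"turn":0},{"dx":0,"dy":0,"dz":-30,"turn":0},{"dx":0,"dy":0,"dz":-60,"turn":0},{"dx":0,"dy":0,"dz":-90,"turn":0}]' 0
python3 -m handwheel '[{"dx":0,"dy":-20,"dz":-30,"turn":0},{"dx":0,"dy":-60,"dz":-60,"turn":0},{"dx":0,"dy":-110,"dz":-80,"turn":0},{"dx":0,"dy":-160,"dz":-80,"turn":0},{"dx":0,"dy":-210,"dz":-80,"turn":0},{"dx":0,"dy":-250,"dz":-80,"turn":0},{"dx":0,"dy":-280,"dz":-80,"turn":0},{"dx":0,"dy":-280,"dz":-80,"turn":0}]' 0
python3 - <<'E'
from h import *
im,d=grab('scene'); c=im[140:290,130:480]; cv2.imwrite('pics/f1.png',cv2.resize(c[:,:,::-1],None,fx=2.2,fy=2.2,interpolation=cv2.INTER_CUBIC))
im,d=grab('top'); c=im[130:290,70:470]; cv2.imwrite('pics/f2.png',cv2.resize(c[:,:,::-1],None,fx=2,fy=2,interpolation=cv2.INTER_CUBIC))
import seg
seg.O={'red':((192,254),.068,46),'silver':((192,254),.054,66),'gold':((323,252),.048,62)}
seg.run(im,d)
a=cv2.imread('pics/top0.png')[:,:,::-1]
for n,(u,v,r) in {'sleeve':(194,202,13),'box':(103,208,35),'wrench':(450,225,36)}.items(): print(n,'mean diff',np.abs(a[v-r:v+r,u-r:u+r].astype(int)-im[v-r:v+r,u-r:u+r]).mean().round(2))
E
```

```text
time_s: 45.65
tool_pos: [0.4716, -0.0923, 0.1257]
orientation: [0.001, 0.002, 1.0, -0.003]
contact_force: [-0.2, -1.5, -0.3]
gripper_width: 0.0853
time_s: 46.65
tool_pos: [0.4703, -0.3735, 0.2077]
orientation: [0.001, 0.003, 1.0, -0.003]
contact_force: [0.1, 0.6, 0.6]
gripper_width: 0.0853
red [470.5 245.6  18.7] exp r 23.0 medz 68.6 rms 4.7
silver [470.8 245.2  31.3] exp r 33.0 medz 54.9 rms 1.9
gold [471.4 -89.5  29.5] exp r 31.0 medz 48.6 rms 1.2
sleeve mean diff 2.53
box mean diff 2.79
wrench mean diff 26.91
```

View pics/f1.png

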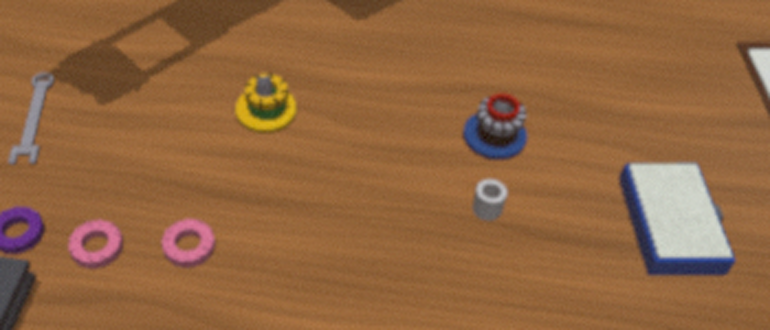

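View pics/f2.png

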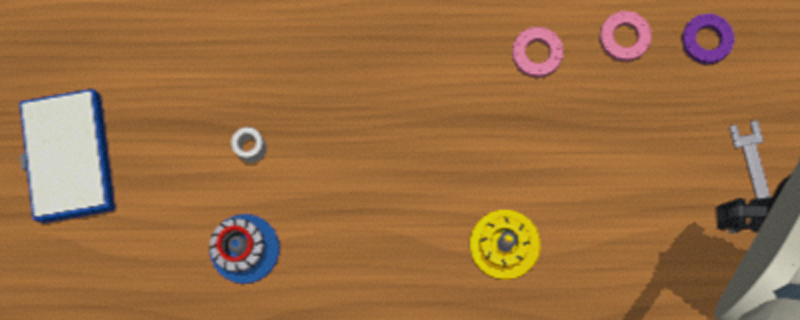

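Both views show the two finished sets: red, silver and black on blue, and gold on green on yellow. The sleeve and box haven't moved. The wrench differs only in the top view, where the arm covers part of it; in the scene view it looks unmoved. Handing in.

```bash
python3 -c "
from bench import env
print(env.job_done(), env.observe()['time_s'])"
```

```text
the job is handed in; nothing more can be done
the job is handed in; nothing more can be done
```

Both tooling sets are made up and the job is handed in, at about 47 s of the 118 s allowed. The blue post holds the black spacer, then the silver cutter, then the red ring. The yellow post holds the green spacer, then the gold cutter. Each ring was lowered until the force reading showed contact (about 4 to 10 N), then released and the gripper lifted clear.

**Heights:** the last top-camera depth readings put the ring tops within 1 mm of flat seating.

| Ring | Measured top (mm) | Expected top (mm) |
|---|---|---|
| Red | 68.6 | 68 |
| Silver | 54.9 | 54 |
| Gold | 48.6 | 48 |

**Centring:** the camera fits put the seated rings about 3 mm off the tool's release position in y. That is within the 6 mm play between bore and post. The red fit was poor (4.7 mm rms), so I judged that ring from its height and the pictures.

**Bystanders:** the white sleeve and parts box show no change between the first and last pictures. My pixel check flagged the wrench, because the parked arm covered part of it in the top view. In the scene view it looked unmoved, and I never touched it.

**Slips along the way:** one move was refused because its rows had no "turn" value. The first descent came down 6 mm to one side of the black spacer and was corrected as the gripper closed.

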